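# Find the rocking corner of a weighing plate and press its shim flat

### The arm

A 6-joint arm with a two-finger parallel gripper is mounted at the origin on the work surface. World frame = base frame: x ahead of the robot, y to its left, z up, the work surface at z = 0. Lengths are in m, angles in rad, forces in N, time in s.
With the tool pointing down it reaches from about 0.3 to 0.775 m from the base axis. Payload 14.6 kg.
Tool frame: the origin (TCP) lies midway between the tips of the shut fingers; the grasp point (between the pads) lies 19 mm behind it (ctrl.pinch_z is the distance from the TCP to the grasp point, in m); z points along the fingers, y is the line along which they close (so a half turn about z gives the same grasp; the last joint's range is limited). The gripper opens to 94 mm and grips with 3 to 60 N. Pads are 16 mm wide; open, the fingers measure 119 mm over their backs; the gripper's body (75 mm by 177 mm) begins 78 mm behind the grasp point.
Start: joints at [1.161, 0.3, 1.521, -0, 1.321, -0.067], TCP at [0.185, 0.518, 0.205] pointing down, gripper open.
Joint ranges: [-3.03, 3.03], [-0.79, 2.21], [0.23, 2.52], [-1.04, 4.18], [0, 3.07], [-2.55, 2.55]. Speed limits (rad/s): [2.22, 2.22, 2.57, 3.14, 3.14, 3.14].

### API

Orientations are given as [roll, pitch, yaw] about the fixed x, y, z axes, in that order (R = Rz(yaw) Ry(pitch) Rx(roll)).
In Python, from station import ctrl gives the robot as it stands.
- The arm moves only by the tool jog_arm, never from a script. Its argument "motion" is a list of rows, each a list of 7 numbers: the shift along the tool's x, y, z in m, then the turn, a rotation vector about the tool's x, y, z in rad, then the opening, from -1 (shut) to 1 (fully open). In form: [[tx, ty, tz, rx, ry, rz, gripper], ...]. A call has 1 to 5 rows; each row shifts and turns the commanded pose from where the row before left it, along the tool's axes as they then stand; what a row does not reach is not made up. A row lasts 1/10 s, in which the tool goes at most 50 mm and 8.59 degrees, less where a joint would pass 70% of its speed; a pose out of reach is approached as far as the arm can. A call is refused whole if a number of a shift passes 0.05 or a number of a turn 0.15, either way. A call with a gripper value outside its range is refused whole. The fingers move at their own pace and stop on an object; "squeeze" is the grip in N (left out, the last holds). Time passes only in rows, so rows that do not move let the fingers close. It gives the time, the measured TCP pose, the force, the opening and the grip force at its end, in the units of the state.
- ctrl.get_obs(): the state, without advancing time (a new reading comes with each control period).
- ctrl.camera(name): name is "scene" or "side" or "wrist"; returns the picture (384x512x3 uint8, red, green, blue); there is no depth.
- ctrl.camera_model(name): a dict with "intrinsics" (3x3 intrinsics, pixels), "rvec" (rotation vector, rad) and "tvec" (3), from world to camera coordinates, as OpenCV has them. Camera axes: x right, y down, z forward; pixel columns grow to the right and rows downward; lengths in m; the calibration is good to about 2 mm. A picture is of the moment at which its call begins: read the wrist's pose just before it. camera_model takes no time and is no camera call; for the wrist camera it gives the pose at the moment of the call.
- ctrl.hand_in(): hands the job in; it is judged then, once.
The state is a dict: "time_s": time; "qpos": joint angles; "joint_vel": joint speeds; "tau": joint torques, N m; "ee_pos": TCP position; "eef_rot": TCP orientation; "force": force on the tool from outside, world axes, zero at the start; "moment": the same for the moment, N m; "grip_width": finger opening in m; "grip_force": force on a finger pad.
Only numpy, scipy, OpenCV 4.12 (cv2) and the standard library are available. Lean on these libraries where they do the work, as an engineer would, in place of code of your own. Each camera call takes 0.05 s, during which the arm holds its last target. There are 200 camera calls.

### The job

The white weighing plate rocks on one of its four corners: with a fingertip, press the corner pads in turn until you find the one that gives, then press the green shim leaf beside that corner down flat so that the plate stands level and firm. Press gently, without knocking; leave the other three shims standing, keep off the glass bubble level, and do not lift or shift any of the other things.

Things in the scene. Friction and masses are not known exactly. Their poses are not given: they have to be found in the camera images.
- stand: blue steel base of the weighing table, 190 (x) by 320 (y) by 12 mm thick, fixed to the bench; origin at the centre of its underside; at yaw 0 its x points away from the robot and its y to the robot's left; it stands turned by up to 0.3 rad
- plate: white marble plate, 150 (x) by 180 (y) by 15 mm, on a light sprung centre pivot (cannot be lifted off); origin at the centre of its underside, 28 mm above the stand's. A hidden foot under each corner: three touch and hold firm (under 1 mm at 8 N); one, a different one each time, is 4 mm short: there the corner sinks 4 mm under 2 to 4 N, then stops, and springs back level when let go
- corner_1 (a point): centre of the top of the black rubber pad (30 mm round, 2 mm high) on the plate corner near the robot, robot's left (stand frame x -55, y +70 mm, 45 mm above the stand's underside): the place to press; it is directly above the foot
- corner_2 (a point): centre of the top of the black rubber pad (30 mm round, 2 mm high) on the plate corner near the robot, robot's right (stand frame x -55, y -70 mm, 45 mm above the stand's underside): the place to press; it is directly above the foot
- corner_3 (a point): centre of the top of the black rubber pad (30 mm round, 2 mm high) on the plate corner far, robot's left (stand frame x +55, y +70 mm, 45 mm above the stand's underside): the place to press; it is directly above the foot
- corner_4 (a point): centre of the top of the black rubber pad (30 mm round, 2 mm high) on the plate corner far, robot's right (stand frame x +55, y -70 mm, 45 mm above the stand's underside): the place to press; it is directly above the foot
- shim_1 (a joint): angle of the green shim leaf of corner 1, 0 = standing raised at 26 degrees, 0.45 rad = pressed flat, a hard stop. It turns stiffly (about 4 N at its end) and stays where it is left; flat, it has lifted the foot of corner 1 by 4 mm
- shim_1_end (a point): point to press on top of the leaf of corner 1, 12 mm from its free end. The leaf (30 mm wide, 48 long, 4 thick, white stripe at its free end) is hinged beside the plate at stand frame y +99 mm, 18 mm high, and points outward along stand +y. Raised, this point is 35 mm above the stand's underside and 31 mm outward of the hinge; flat, 20 mm above it and 36 mm outward
- shim_2 (a joint): angle of the green shim leaf of corner 2, 0 = standing raised at 26 degrees, 0.45 rad = pressed flat, a hard stop. It turns stiffly (about 4 N at its end) and stays where it is left; flat, it has lifted the foot of corner 2 by 4 mm
- shim_2_end (a point): point to press on top of the leaf of corner 2, 12 mm from its free end. The leaf (30 mm wide, 48 long, 4 thick, white stripe at its free end) is hinged beside the plate at stand frame y -99 mm, 18 mm high, and points outward along stand -y. Raised, this point is 35 mm above the stand's underside and 31 mm outward of the hinge; flat, 20 mm above it and 36 mm outward
- shim_3 (a joint): angle of the green shim leaf of corner 3, 0 = standing raised at 26 degrees, 0.45 rad = pressed flat, a hard stop. It turns stiffly (about 4 N at its end) and stays where it is left; flat, it has lifted the foot of corner 3 by 4 mm
- shim_3_end (a point): point to press on top of the leaf of corner 3, 12 mm from its free end. The leaf (30 mm wide, 48 long, 4 thick, white stripe at its free end) is hinged beside the plate at stand frame y +99 mm, 18 mm high, and points outward along stand +y. Raised, this point is 35 mm above the stand's underside and 31 mm outward of the hinge; flat, 20 mm above it and 36 mm outward
- shim_4 (a joint): angle of the green shim leaf of corner 4, 0 = standing raised at 26 degrees, 0.45 rad = pressed flat, a hard stop. It turns stiffly (about 4 N at its end) and stays where it is left; flat, it has lifted the foot of corner 4 by 4 mm
- shim_4_end (a point): point to press on top of the leaf of corner 4, 12 mm from its free end. The leaf (30 mm wide, 48 long, 4 thick, white stripe at its free end) is hinged beside the plate at stand frame y -99 mm, 18 mm high, and points outward along stand -y. Raised, this point is 35 mm above the stand's underside and 31 mm outward of the hinge; flat, 20 mm above it and 36 mm outward
- bubble: small round glass bubble level, 28 mm wide, 10 mm high, on the middle of the plate; fragile, not to be touched; origin at its underside
- weight: brass calibration weight with a knob, 26 mm wide, 34 mm high, loose on the stand between the two shims of the left side; origin at its underside; to be left alone
- stopper: black rubber stopper, 20 mm wide, 24 mm high, loose on the stand between the two shims of the right side; origin at its underside; to be left alone
- bottle_a: clear bottle, 62 mm wide, 170 mm high, green cap, behind the stand; origin at its underside
- bottle_b: clear bottle, 54 mm wide, 140 mm high, green cap and paper label, behind the stand; origin at its underside
- beaker: glass beaker, 64 mm wide, 75 mm high, on the right; origin at its underside
- dish: white weighing dish, 90 mm wide, 18 mm high, on the left; origin at its underside
- spatula: spatula, 190 mm long, lying on the right; origin at its underside

How it is judged:
On the way, in this order (a step that is already met when the one before it is completed fails the run):
1. the rocking corner is found: pushed by the finger it sinks by more than 2 mm while all four shims still stand (z of any of corner_1, corner_2, corner_3, corner_4 in the frame of stand below 0.043 m and contact force between the fingers and plate above 0.8 N and value of joint each of shim_1, shim_2, shim_3, shim_4 below 0.12 rad), for 0.05 s.
2. one shim is pressed flat, the other three still stand (((value of joint shim_1 above 0.39 rad and value of joint each of shim_2, shim_3, shim_4 below 0.12 rad) or (value of joint shim_2 above 0.39 rad and value of joint each of shim_1, shim_3, shim_4 below 0.12 rad) or (value of joint shim_3 above 0.39 rad and value of joint each of shim_1, shim_2, shim_4 below 0.12 rad) or (value of joint shim_4 above 0.39 rad and value of joint each of shim_1, shim_2, shim_3 below 0.12 rad))), for 0.2 s.
At the end, for the whole second after the job is handed in: exactly one shim is flat (above 0.39 rad), the other three stand (below 0.12 rad), and all four corners of the plate are level, within 1.5 mm of their proper height of 45 mm above the stand's underside (a shim pressed at a sound corner jacks that corner 4 mm too high), at rest (((value of joint shim_1 above 0.39 rad and value of joint each of shim_2, shim_3, shim_4 below 0.12 rad) or (value of joint shim_2 above 0.39 rad and value of joint each of shim_1, shim_3, shim_4 below 0.12 rad) or (value of joint shim_3 above 0.39 rad and value of joint each of shim_1, shim_2, shim_4 below 0.12 rad) or (value of joint shim_4 above 0.39 rad and value of joint each of shim_1, shim_2, shim_3 below 0.12 rad)) and z of corner_1 in the frame of stand between 0.0435 and 0.0465 m and z of corner_2 in the frame of stand between 0.0435 and 0.0465 m and z of corner_3 in the frame of stand between 0.0435 and 0.0465 m and z of corner_4 in the frame of stand between 0.0435 and 0.0465 m and angular speed of plate below 0.05 rad/s); the robot touches nothing.
It fails at once if the plate or a shim is struck or pressed with over 70 N (contact force between the fingers and stand above 70 N).
It fails at once if a second shim is pressed down (not (value of joint each of shim_2, shim_3, shim_4 below 0.12 rad or value of joint each of shim_1, shim_3, shim_4 below 0.12 rad or value of joint each of shim_1, shim_2, shim_4 below 0.12 rad or value of joint each of shim_1, shim_2, shim_3 below 0.12 rad)).
It fails at once if the bubble level is touched (contact force between the arm and bubble above 0.5 N).
It fails at once if the bubble level is touched (contact force between the fingers and bubble above 0.5 N).
It fails at once if a bystander is lifted or shifted by more than 15 mm (distance of any of weight, stopper, bottle_a, bottle_b, beaker, dish, spatula from where it was at the start of the episode above 0.015 m).
It also fails if it takes over 48 s, if anything falls off the work surface, if the arm or the gripper's body presses on something with over 40 N, if the wrist force passes 120 N, or if a joint passes its speed limit or range.

## Working session

There is one attempt and no reset: what is moved stays moved. The work goes in short steps, Python scripts to look and compute and a tool call to move; the robot and the scene stay as the last step left them, time stands still between calls to the robot, and variables do not carry over. Pictures are saved under pics/ and viewed, at most 10 in all, crops included, and the job is handed in when it is done.

Besides the shell and the picture viewer there is one more tool, called after "Request:" by a JSON object that holds its "method" and its "body", one argument or row to a line. jog_arm: Moves the arm, as the interface text tells. Its arguments: {"type":"object","properties":{"motion":{"type":"array"},"squeeze":{"type":"number"}},"required":["motion"]}

```bash
mkdir -p pics
cat > h.py <<'E'
import numpy as np, cv2
from station import ctrl
def snap(n,f):
    im=ctrl.camera(n); cv2.imwrite('pics/'+f,cv2.resize(im[:,:,::-1],(800,600),interpolation=cv2.INTER_CUBIC)); return im
def ray(m,px,z):
    K=np.array(m['intrinsics']);R=cv2.Rodrigues(np.array(m['rvec'],float))[0];t=np.array(m['tvec'],float).ravel()
    d=R.T@np.linalg.inv(K)@np.array([px[0],px[1],1.]);c=-R.T@t
    return c+d*(z-c[2])/d[2]
E
python3 - <<'E'
from h import *
o=ctrl.get_obs();print(o['time_s'],o['ee_pos'],o['eef_rot'],o['force'],o['grip_width'])
snap('scene','a.png');snap('side','b.png')
for n in('scene','side'):
    m=ctrl.camera_model(n);R=cv2.Rodrigues(np.array(m['rvec'],float))[0];print(n,-R.T@np.array(m['tvec']).ravel())
E
```

```text
0.0 [0.18476772 0.51776116 0.20486877] [-3.14041839e+00 -8.18806246e-05  2.79878616e+00] [ 0.15519247 -0.37044226 -0.06252732] 0.09392349571701049
scene [ 1.4056818  -0.32724432  1.23431798]
side [-0.02719746 -0.74964088  1.0585358 ]
```

View pics/a.png

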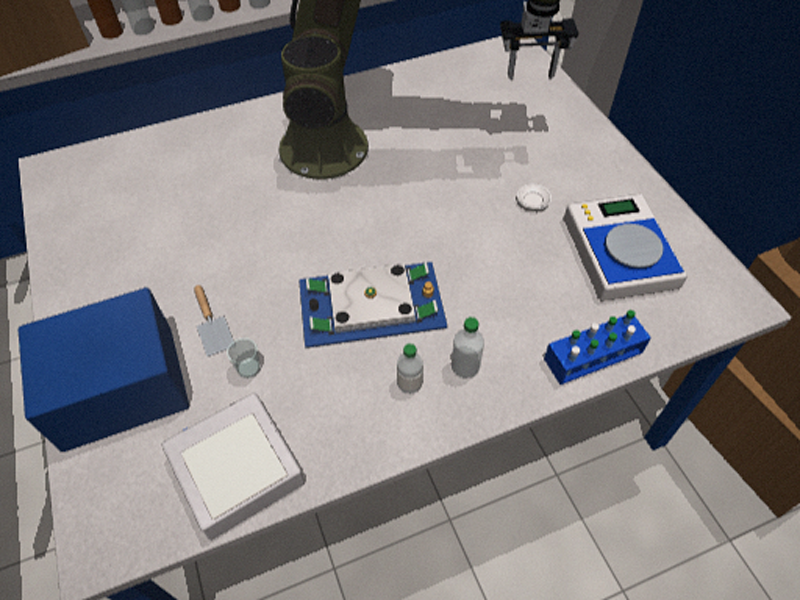

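View pics/b.png

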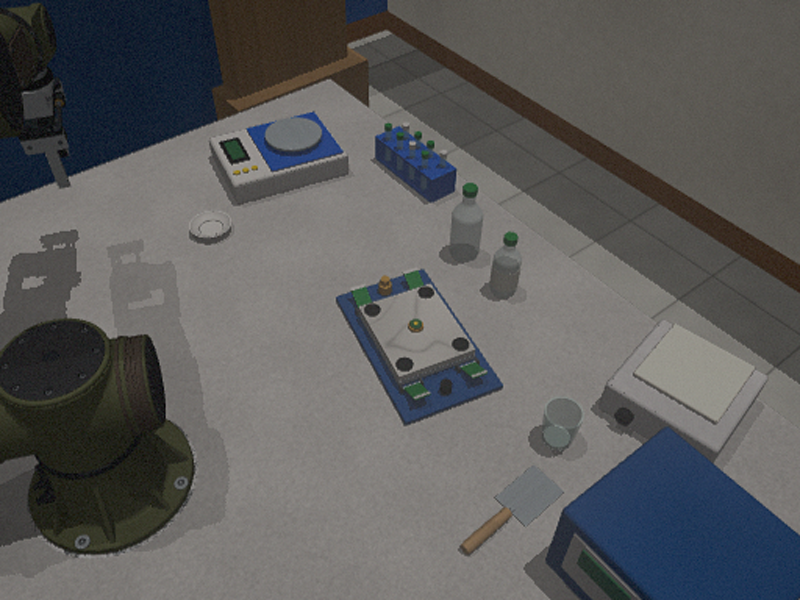

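The two views show the pads, in 800-px coordinates. Scene: c1 (397,270), c2 (337,278), c3 (405,309), c4 (342,317). Side: c1 (372,310), c2 (404,364), c3 (426,292), c4 (460,344).

```bash
cat > fit.py <<'E'
from h import *
from scipy.optimize import least_squares
P=np.array([[-55,70,45],[-55,-70,45],[55,70,45],[55,-70,45.]])/1e3
obs={'scene':[(397,270),(337,278),(405,309),(342,317)],'side':[(372,310),(404,364),(426,292),(460,344)]}
def W(p,Q): c,s=np.cos(p[2]),np.sin(p[2]); return Q@np.array([[c,-s,0],[s,c,0],[0,0,1]]).T+[p[0],p[1],0]
def res(p,names=('scene','side')):
    r=[]
    for n in names:
        m=ctrl.camera_model(n);q=cv2.projectPoints(W(p,P),np.array(m['rvec'],float),np.array(m['tvec'],float),np.array(m['intrinsics']),None)[0][:,0]
        r.append(q*800/512-np.array(obs[n]))
    return np.concatenate(r).ravel()
if __name__=='__main__':
    for ns in (('scene',),('side',),('scene','side')):
        s=least_squares(res,[.5,0,0],args=(ns,));print(ns,s.x,np.abs(s.fun).max())
    S=np.array([[-55,130,35],[-55,-130,35],[55,130,35],[55,-130,35]])/1e3
    print(W(s.x,P).round(4));print(W(s.x,S).round(4))
E
python3 fit.py
```

```text
('scene',) [ 0.55665651 -0.06686748 -0.23266464] 0.4202424874891335
('side',) [ 0.55267565 -0.07059432 -0.23233621] 0.45900579634769656
('scene', 'side') [ 0.554488   -0.06852731 -0.23252072] 1.561254575799353
[[ 0.5171  0.0123  0.045 ]
 [ 0.4848 -0.124   0.045 ]
 [ 0.6241 -0.0131  0.045 ]
 [ 0.5919 -0.1493  0.045 ]]
[[ 0.5309  0.0706  0.035 ]
 [ 0.471  -0.1824  0.035 ]
 [ 0.638   0.0453  0.035 ]
 [ 0.5781 -0.2077  0.035 ]]
```

Request:
{"method": "jog_arm", "body": {
  "motion": [
    [0, 0, 0, 0, 0, -0.11, -1],
    [-0.034, -0.032, 0, 0, 0, 0, -1],
    [-0.034, -0.032, 0, 0, 0, 0, -1],
    [-0.034, -0.032, 0, 0, 0, 0, -1],
    [-0.034, -0.032, 0, 0, 0, 0, -1]
  ],
  "squeeze": 20
}}

```text
time_s: 0.6
ee_pos: [0.2881, 0.3604, 0.2052]
eef_rot: [-3.141, -0.0, 2.909]
force: [0.6, 0.4, 0.5]
grip_width: 0.0572
grip_force: 0.0
```

Request:
{"method": "jog_arm", "body": {
  "motion": [
    [-0.034, -0.032, 0, 0, 0, 0, -1],
    [-0.034, -0.032, 0, 0, 0, 0, -1],
    [-0.034, -0.032, 0, 0, 0, 0, -1],
    [-0.034, -0.032, 0, 0, 0, 0, -1],
    [-0.034, -0.032, 0, 0, 0, 0, -1]
  ]
}}

```text
time_s: 1.1
ee_pos: [0.4168, 0.1653, 0.2054]
eef_rot: [3.142, 0.0, 2.909]
force: [0.6, 0.5, -0.4]
grip_width: 0.0173
grip_force: 0.0
```

Request:
{"method": "jog_arm", "body": {
  "motion": [
    [-0.034, -0.032, 0.02, 0, 0, 0, -1],
    [-0.034, -0.032, 0.02, 0, 0, 0, -1],
    [-0.034, -0.032, 0.02, 0, 0, 0, -1],
    [0, 0, 0.02, 0, 0, 0, -1],
    [0, 0, 0, 0, 0, 0, -1]
  ]
}}

```text
time_s: 1.6
ee_pos: [0.4909, 0.0511, 0.1238]
eef_rot: [-3.14, -0.005, 2.907]
force: [0.1, 0.5, 1.4]
grip_width: 0.0001
grip_force: 0.0
```

Run:
```python
from h import *
from fit import *
o=ctrl.get_obs();print(o['time_s'],o['ee_pos'],o['eef_rot'],o['force'],o['grip_width'])
m=ctrl.camera_model('wrist');snap('wrist','c.png')
q=cv2.projectPoints(W([.5545,-.0685,-.2325],P),np.array(m['rvec'],float),np.array(m['tvec'],float),np.array(m['intrinsics']),None)[0][:,0]
print(q*800/512)
```

```text
1.6 [0.49088289 0.05111324 0.12379342] [-3.14031558 -0.00492286  2.90682073] [0.11378208 0.52356092 1.38642819] 0.00010230965503924162
[[342.96118041 360.52598401]
 [126.93618298 360.98749777]
 [347.51310523 507.2091359 ]
 [149.46586946 507.54534549]]
```

View pics/c.png

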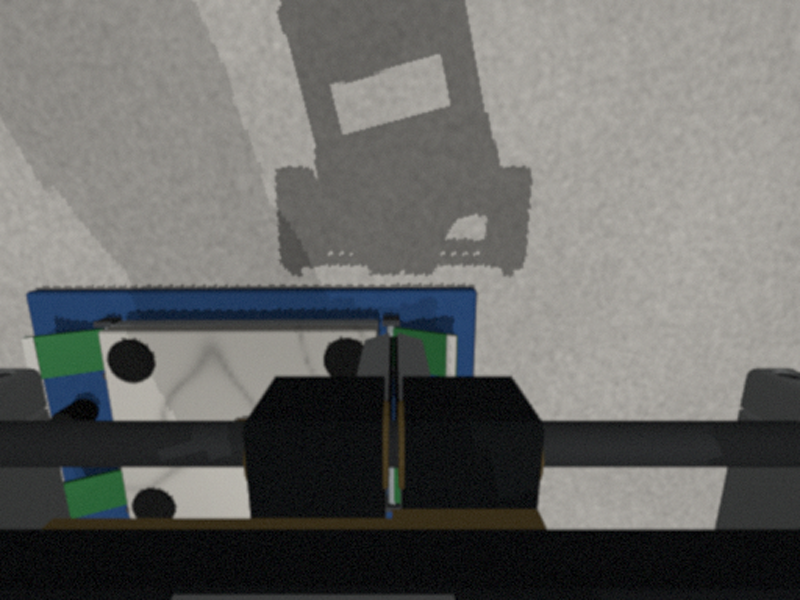

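The pads show at (131,361) and (154,504), within 3 mm of the prediction. Next I go over corner 1.

Request:
{"method": "jog_arm", "body": {
  "motion": [
    [-0.034, -0.031, 0, 0, 0, 0, -1],
    [0, 0, 0.03, 0, 0, 0, -1],
    [0, 0, 0.03, 0, 0, 0, -1],
    [0, 0, 0.006, 0, 0, 0, -1],
    [0, 0, 0, 0, 0, 0, -1]
  ]
}}

```text
time_s: 2.15
ee_pos: [0.518, 0.0148, 0.0611]
eef_rot: [-3.142, -0.0, 2.91]
force: [1.1, -0.7, 0.4]
grip_width: 0.0005
grip_force: 0.0
```

Request:
{"method": "jog_arm", "body": {
  "motion": [
    [0, 0, 0.003, 0, 0, 0, -1],
    [0, 0, 0.003, 0, 0, 0, -1],
    [0, 0, 0.002, 0, 0, 0, -1],
    [0, 0, 0, 0, 0, 0, -1]
  ]
}}

```text
time_s: 2.55
ee_pos: [0.518, 0.0141, 0.0526]
eef_rot: [3.142, 0.0, 2.909]
force: [-0.1, -0.6, -0.2]
grip_width: 0.0006
grip_force: 0.0
```

Request:
{"method": "jog_arm", "body": {
  "motion": [
    [0, 0, 0.002, 0, 0, 0, -1],
    [0, 0, 0.002, 0, 0, 0, -1],
    [0, 0, 0.002, 0, 0, 0, -1],
    [0, 0, 0, 0, 0, 0, -1]
  ]
}}

```text
time_s: 2.95
ee_pos: [0.5178, 0.014, 0.0461]
eef_rot: [-3.141, -0.001, 2.909]
force: [-0.9, -0.9, 0.7]
grip_width: 0.0005
grip_force: 0.0
```

Request:
{"method": "jog_arm", "body": {
  "motion": [
    [0, 0, 0.001, 0, 0, 0, -1],
    [0, 0, 0, 0, 0, 0, -1]
  ]
}}

```text
time_s: 3.15
ee_pos: [0.518, 0.014, 0.0453]
eef_rot: [-3.142, -0.0, 2.909]
force: [-0.2, -0.1, -0.2]
grip_width: 0.0003
grip_force: 0.0
```

Request:
{"method": "jog_arm", "body": {
  "motion": [
    [0, 0, 0.001, 0, 0, 0, -1],
    [0, 0, 0, 0, 0, 0, -1]
  ]
}}

```text
time_s: 3.35
ee_pos: [0.5182, 0.0141, 0.0451]
eef_rot: [3.141, 0.001, 2.909]
force: [-2.6, 0.2, 11.1]
grip_width: 0.0005
grip_force: 4.7
```

Corner 1 is firm (11 N at 45.1 mm). Next is corner 2.

Request:
{"method": "jog_arm", "body": {
  "motion": [
    [0, 0, -0.015, 0, 0, 0, -1],
    [0, -0.045, 0, 0, 0, 0, -1],
    [0, -0.045, 0, 0, 0, 0, -1],
    [0, -0.045, 0, 0, 0, 0, -1],
    [0, -0.004, 0, 0, 0, 0, -1]
  ]
}}

```text
time_s: 3.85
ee_pos: [0.485, -0.1248, 0.0595]
eef_rot: [-3.141, 0.0, 2.905]
force: [-0.8, -0.8, 0.7]
grip_width: 0.0005
grip_force: 0.0
```

Request:
{"method": "jog_arm", "body": {
  "motion": [
    [0, 0, 0.007, 0, 0, 0, -1],
    [0, 0, 0.004, 0, 0, 0, -1],
    [0, 0, 0.002, 0, 0, 0, -1],
    [0, 0, 0, 0, 0, 0, -1]
  ]
}}

```text
time_s: 4.25
ee_pos: [0.486, -0.1202, 0.0459]
eef_rot: [3.141, -0.001, 2.91]
force: [0.6, -0.7, -0.9]
grip_width: 0.0009
grip_force: 0.0
```

Request:
{"method": "jog_arm", "body": {
  "motion": [
    [0, 0, 0.001, 0, 0, 0, -1],
    [0, 0, 0, 0, 0, 0, -1]
  ]
}}

```text
time_s: 4.45
ee_pos: [0.4861, -0.1209, 0.0454]
eef_rot: [-3.142, 0.0, 2.909]
force: [0.0, -0.3, 0.5]
grip_width: 0.0004
grip_force: 0.0
```

Request:
{"method": "jog_arm", "body": {
  "motion": [
    [0, 0, 0.001, 0, 0, 0, -1],
    [0, 0, 0, 0, 0, 0, -1]
  ]
}}

```text
time_s: 4.65
ee_pos: [0.4862, -0.121, 0.0452]
eef_rot: [3.141, 0.001, 2.909]
force: [-2.7, 2.8, 9.8]
grip_width: 0.0005
grip_force: 4.8
```

Corner 2 is firm too. Next is corner 4.

Request:
{"method": "jog_arm", "body": {
  "motion": [
    [0, 0, -0.015, 0, 0, 0, -1],
    [-0.04, -0.002, 0, 0, 0, 0, -1],
    [-0.04, 0, 0, 0, 0, 0, -1],
    [-0.03, 0, 0, 0, 0, 0, -1],
    [0, 0, 0, 0, 0, 0, -1]
  ]
}}

```text
time_s: 5.15
ee_pos: [0.5947, -0.1491, 0.0591]
eef_rot: [-3.142, 0.001, 2.909]
force: [-0.2, 0.5, -0.1]
grip_width: 0.0005
grip_force: 0.0
```

Request:
{"method": "jog_arm", "body": {
  "motion": [
    [0, 0, 0.007, 0, 0, 0, -1],
    [0, 0, 0.004, 0, 0, 0, -1],
    [0, 0, 0.002, 0, 0, 0, -1],
    [0, 0, 0, 0, 0, 0, -1]
  ]
}}

```text
time_s: 5.55
ee_pos: [0.592, -0.1484, 0.0462]
eef_rot: [3.142, -0.001, 2.909]
force: [-0.9, 0.1, 0.3]
grip_width: 0.0004
grip_force: 0.0
```

Request:
{"method": "jog_arm", "body": {
  "motion": [
    [0, 0, 0.001, 0, 0, 0, -1],
    [0, 0, 0, 0, 0, 0, -1]
  ]
}}

```text
time_s: 5.75
ee_pos: [0.5925, -0.1485, 0.0456]
eef_rot: [-3.142, 0.0, 2.909]
force: [0.4, -0.1, 0.7]
grip_width: 0.0002
grip_force: 0.0
```

Request:
{"method": "jog_arm", "body": {
  "motion": [
    [0, 0, 0.001, 0, 0, 0, -1],
    [0, 0, 0, 0, 0, 0, -1]
  ]
}}

```text
time_s: 5.95
ee_pos: [0.5927, -0.1486, 0.0452]
eef_rot: [-3.142, 0.001, 2.909]
force: [-2.6, -0.4, 7.5]
grip_width: 0.0001
grip_force: 3.5
```

Corner 4 is firm as well, so I confirm corner 3.

Request:
{"method": "jog_arm", "body": {
  "motion": [
    [0, 0, -0.015, 0, 0, 0, -1],
    [0, 0.045, 0, 0, 0, 0, -1],
    [0, 0.045, 0, 0, 0, 0, -1],
    [0, 0.045, 0, 0, 0, 0, -1],
    [0, 0.005, 0, 0, 0, 0, -1]
  ]
}}

```text
time_s: 6.45
ee_pos: [0.6256, -0.0079, 0.0604]
eef_rot: [3.141, 0.001, 2.913]
force: [0.4, -0.2, -0.6]
grip_width: 0.0005
grip_force: 0.0
```

Request:
{"method": "jog_arm", "body": {
  "motion": [
    [0, 0, 0.007, 0, 0, 0, -1],
    [0, 0, 0.004, 0, 0, 0, -1],
    [0, 0, 0.003, 0, 0, 0, -1],
    [0, 0, 0, 0, 0, 0, -1]
  ]
}}

```text
time_s: 6.85
ee_pos: [0.6245, -0.0134, 0.0449]
eef_rot: [-3.141, -0.001, 2.907]
force: [-0.0, -0.4, 1.4]
grip_width: 0.0004
grip_force: 0.2
```

Request:
{"method": "jog_arm", "body": {
  "motion": [
    [0, 0, 0.001, 0, 0, 0, -1],
    [0, 0, 0, 0, 0, 0, -1]
  ]
}}

```text
time_s: 7.05
ee_pos: [0.6248, -0.0128, 0.0445]
eef_rot: [-3.142, 0.0, 2.908]
force: [-0.1, -0.4, -0.0]
grip_width: 0.0002
grip_force: 0.5
```

Request:
{"method": "jog_arm", "body": {
  "motion": [
    [0, 0, 0.001, 0, 0, 0, -1],
    [0, 0, 0, 0, 0, 0, -1]
  ]
}}

```text
time_s: 7.25
ee_pos: [0.625, -0.0125, 0.0436]
eef_rot: [-3.142, 0.001, 2.909]
force: [0.7, -0.5, 2.2]
grip_width: 0.0006
grip_force: 1.0
```

It gives. I press on to 41.5 mm and hold.

Request:
{"method": "jog_arm", "body": {
  "motion": [
    [0, 0, 0.001, 0, 0, 0, -1],
    [0, 0, 0.001, 0, 0, 0, -1],
    [0, 0, 0, 0, 0, 0, -1],
    [0, 0, 0, 0, 0, 0, -1]
  ]
}}

```text
time_s: 7.65
ee_pos: [0.6252, -0.0123, 0.0418]
eef_rot: [3.141, 0.001, 2.909]
force: [2.0, -1.2, 5.3]
grip_width: 0.0005
grip_force: 2.5
```

Run:
```python
from h import *
for n,px,h in (('scene',(471,326),.17),('side',(470,190),.17),('scene',(410,352),.14),('side',(511,239),.14)):
    p=ray(ctrl.camera_model(n),np.array(px)*512/800,h)-[.5545,-.0685,0]
    c,s=np.cos(-.2325),np.sin(-.2325); print(n,(c*p[0]+s*p[1]).round(3),(-s*p[0]+c*p[1]).round(3))
```

```text
scene 0.206 0.179
side 0.191 0.169
scene 0.227 0.055
side 0.213 0.045
```

Request:
{"method": "jog_arm", "body": {
  "motion": [
    [0, 0, -0.02, 0, 0, 0, -1],
    [0, 0.03, -0.01, 0, 0, 0, -1],
    [0, 0.028, 0, 0, 0, 0, -1],
    [0, 0, 0, 0, 0, 0, -1]
  ]
}}

```text
time_s: 8.05
ee_pos: [0.6382, 0.047, 0.0711]
eef_rot: [3.141, -0.001, 2.912]
force: [-0.4, 0.1, -0.1]
grip_width: 0.0007
grip_force: 0.0
```

Request:
{"method": "jog_arm", "body": {
  "motion": [
    [0, 0, 0.012, 0, 0, 0, -1],
    [0, 0, 0.01, 0, 0, 0, -1],
    [0, 0, 0.004, 0, 0, 0, -1],
    [0, 0, 0.003, 0, 0, 0, -1],
    [0, 0, 0.003, 0, 0, 0, -1]
  ]
}}

```text
time_s: 8.55
ee_pos: [0.6382, 0.0437, 0.0391]
eef_rot: [3.142, -0.0, 2.908]
force: [-0.2, -0.2, -0.3]
grip_width: 0.0001
grip_force: 0.0
```

Request:
{"method": "jog_arm", "body": {
  "motion": [
    [0, 0, 0.002, 0, 0, 0, -1],
    [0, 0, 0.002, 0, 0, 0, -1],
    [0, 0, 0.002, 0, 0, 0, -1],
    [0, 0, 0.002, 0, 0, 0, -1]
  ]
}}

```text
time_s: 8.95
ee_pos: [0.6388, 0.0444, 0.0323]
eef_rot: [3.141, 0.002, 2.909]
force: [-0.4, 1.6, 6.2]
grip_width: 0.0004
grip_force: 2.8
```

Request:
{"method": "jog_arm", "body": {
  "motion": [
    [0, 0, 0.002, 0, 0, 0, -1],
    [0, 0, 0.002, 0, 0, 0, -1],
    [0, 0, 0.002, 0, 0, 0, -1]
  ]
}}

```text
time_s: 9.25
ee_pos: [0.6391, 0.0446, 0.0266]
eef_rot: [3.14, 0.002, 2.909]
force: [0.6, 2.7, 7.3]
grip_width: 0.0001
grip_force: 3.0
```

Request:
{"method": "jog_arm", "body": {
  "motion": [
    [0, 0, 0.002, 0, 0, 0, -1],
    [0, 0, 0.002, 0, 0, 0, -1],
    [0, 0, 0, 0, 0, 0, -1]
  ]
}}

```text
time_s: 9.55
ee_pos: [0.6389, 0.0445, 0.0221]
eef_rot: [3.141, 0.002, 2.909]
force: [1.6, 2.6, 4.3]
grip_width: 0.0007
grip_force: 1.8
```

Request:
{"method": "jog_arm", "body": {
  "motion": [
    [0, 0, 0.001, 0, 0, 0, -1],
    [0, 0, 0.001, 0, 0, 0, -1],
    [0, 0, 0, 0, 0, 0, -1]
  ]
}}

```text
time_s: 9.85
ee_pos: [0.6389, 0.0446, 0.0203]
eef_rot: [3.141, 0.002, 2.909]
force: [1.0, 3.4, 5.2]
grip_width: 0.0002
grip_force: 2.9
```

Request:
{"method": "jog_arm", "body": {
  "motion": [
    [0, 0, 0.001, 0, 0, 0, -1],
    [0, 0, 0, 0, 0, 0, -1]
  ]
}}

```text
time_s: 10.05
ee_pos: [0.6391, 0.0446, 0.0202]
eef_rot: [3.14, 0.002, 2.909]
force: [-2.2, 3.7, 13.7]
grip_width: 0.0006
grip_force: 7.0
```

It has hit the hard stop. I hold briefly, lift off and check.

Request:
{"method": "jog_arm", "body": {
  "motion": [
    [0, 0, 0.0005, 0, 0, 0, -1],
    [0, 0, 0, 0, 0, 0, -1],
    [0, 0, 0, 0, 0, 0, -1]
  ]
}}

```text
time_s: 10.35
ee_pos: [0.6391, 0.0446, 0.0201]
eef_rot: [3.14, 0.003, 2.909]
force: [-3.9, 2.9, 17.3]
grip_width: 0.0006
grip_force: 9.0
```

Request:
{"method": "jog_arm", "body": {
  "motion": [
    [0, 0, -0.01, 0, 0, 0, -1],
    [0, 0, -0.03, 0, 0, 0, -1],
    [0, 0, -0.04, 0, 0, 0, -1],
    [0.03, 0, -0.04, 0, 0, 0, -1],
    [0.04, 0, 0, 0, 0, 0, -1]
  ]
}}

```text
time_s: 10.85
ee_pos: [0.5717, 0.06, 0.1429]
eef_rot: [3.14, 0.008, 2.908]
force: [1.1, 0.3, -0.1]
grip_width: 0.0008
grip_force: 0.0
```

Request:
{"method": "jog_arm", "body": {
  "motion": [
    [0.045, 0, -0.02, 0, 0, 0, -1],
    [0.045, 0, 0, 0, 0, 0, -1],
    [0.04, 0, 0, 0, 0, 0, -1],
    [0, 0, 0, 0, 0, 0, -1]
  ]
}}

```text
time_s: 11.25
ee_pos: [0.4402, 0.0909, 0.1582]
eef_rot: [-3.141, -0.001, 2.91]
force: [0.1, -0.1, -0.5]
grip_width: 0.0002
grip_force: 0.0
```

Run:
```python
from h import *
print(ctrl.get_obs()['force'])
a=ctrl.camera('scene')[150:230,180:300,::-1];b=ctrl.camera('side')[160:275,205:330,::-1]
a=cv2.resize(a,(400,300),interpolation=3);b=cv2.resize(b,(400,368),interpolation=3)[:300]
cv2.imwrite('pics/d.png',np.hstack([a,b]))
```

```text
[ 0.07205362 -0.14095409 -0.52720723]
```

View pics/d.png

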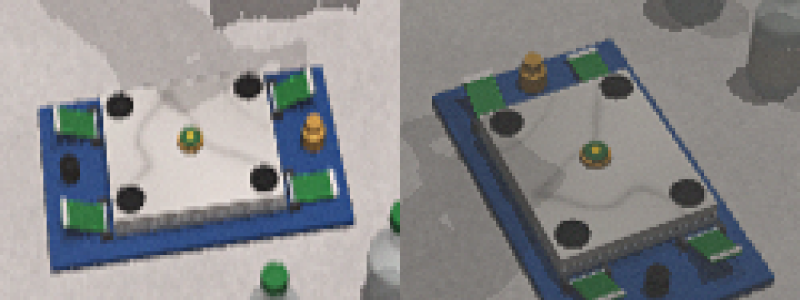

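The crops show shim 3 flat (left crop, 312,187), the other three raised, and the weight and stopper in place. I hand in.

```bash
python3 -c "
from station import ctrl
print(ctrl.hand_in())"
```

```text
the job is handed in; nothing more can be done
None
```

The rocking corner was corner 3 (it sank about 3.4 mm at 5 N; the other three held firm): I pressed shim 3 flat to its stop, left the other three shims standing, and handed the job in at about 11 s; I did not press corner 3 again afterwards, and no verdict came back.

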